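Unstack a valve kit and load it onto the two-pin fixture

TASK

Take the stacked kit off the blue stand: put the hexagonal steel nut flat in the round aluminium dish and the brass block flat inside the white tray. Thread the aluminium spacer over the two pins of the grey fixture bar, all the way down onto the bar, and thread the long steel plate over the same pins so that it lies flat on top of the spacer. Leave the finished two-tube assembly on the bench where it stands.

Things in the scene. Friction and masses are not known exactly. Their poses are not given: they have to be found in the camera images.
- stand: blue painted bar, 130 x 28 mm and 25 mm high (with a low foot, 150 mm long and 4 mm high), fixed to the bench, that carries the stack. Origin: centre of its underside, on the bench; x along the bar, z up. The stack on it, from the bottom: steel plate, aluminium spacer, brass block, steel nut, all roughly centred on it and roughly parallel to it (within about 15 mm and 0.25 rad)
- fixture: grey painted steel bar, 104 x 36 mm and 20 mm high, fixed to the bench, with two upright steel pins in its top, 33 mm either side of the middle along its length (66 mm apart). Pins are 8 mm in diameter and stand 30 mm above the bar, their last 9 mm tapered to a 2.4 mm tip. Origin: centre of its underside, on the bench; x along the bar through both pins, z up
- dish: shallow round aluminium dish, 110 mm across, rim 8 mm high, inner floor 3 mm above the bench, fixed to the bench. Origin: centre of its underside; z up. Place of the nut
- tray: shallow rectangular white plastic tray, open on top, 110 mm (x) by 100 mm (y) outside, walls 4 mm thick and 12 mm high, inner floor 4 mm above the bench, fixed to the bench. Origin: centre of its underside; z up. Place of the block
- nut_c (a point): large hexagonal steel nut with a 24 mm bore, 36 mm across flats, 20 mm high, 0.10 kg, loose, flat on the block at the top of the stack. Point: its centre, half-way up; y is square to a pair of flats (grip along y), z is the bore's axis
- block_c (a point): brass block, 52 (x) by 40 (y) by 24 mm high, about 0.4 kg, loose, flat on the spacer, under the nut. Point: its centre, half-way up
- spacer_c (a point): aluminium spacer plate, 90 (x) by 50 (y) by 8 mm thick, 0.1 kg, with two 12 mm through holes 33 mm either side of its centre along x (66 mm apart), loose, flat on the steel plate, over which its long edges stand out 7 mm each side. Point: its centre, half-way up. Half-turned it fits as well
- plate_c (a point): long steel plate, 150 (x) by 36 (y) by 10 mm thick, about 0.4 kg, with two 12 mm through holes 33 mm either side of its centre along x (66 mm apart, at first hidden under the spacer), loose, at the bottom of the stack, flat on the stand, over which its long edges stand out 4 mm each side. Point: its centre, half-way up. Half-turned it fits as well
- finished_c (a point): finished assembly that must stay put: brass block 40 x 50 x 26 mm standing loose on the bench with two upright steel tubes in its top, 116 mm high in all, 0.5 kg. Point: centre of the brass block, 13 mm above the bench
Not all that is in view belongs to the job. What is shaped like the part that bears block_c but green, pink or purple is not meant.

How it is judged:
By the outcome, as a careful person would: the job done as asked, in the order asked, and still so for the second after the job is handed in, with the robot touching nothing.
It also fails if it takes over 112 s, if anything falls off the work surface, if the arm or the gripper's body presses on something with over 40 N, if the wrist force passes 120 N, or if a joint passes its speed limit or range.

ROBOT

A 6-joint arm with a two-finger parallel gripper is mounted at the origin on the work surface. World frame = base frame: x ahead of the robot, y to its left, z up, the work surface at z = 0. Lengths are in mm, angles in degrees, forces in N, time in s.
With the tool pointing down it reaches from about 350 to 850 mm from the base axis. Payload 8.1 kg.
Tool frame: the origin (TCP) lies at the very end of the fingers, on their centre line; the grasp point (between the pads) lies 19 mm behind it; z points along the fingers, y is the line along which they close (so a half turn about z gives the same grasp; the last joint's range is limited). The gripper opens to 85 mm and grips with 20 to 120 N. Pads are 22 mm wide; open, the fingers measure 114 mm over their backs; the gripper's body (76 mm by 85 mm) begins 54 mm behind the grasp point. The pads swing forward as they close: fully open they stand 13 mm farther back than shut.
Start: joints at [-4.893, 7.471, 85.268, -0, 87.261, -4.893], TCP at [600.004, 0.022, 231.292] pointing down, gripper open.
Joint ranges: [-169.43, 169.43], [-51.17, 129.36], [1.28, 143.12], [-76.62, 256.62], [0, 156.53], [-152.29, 152.29]. Speed limits (degrees/s): [136.94, 136.94, 159.86, 180, 180, 180].

INTERFACE

Orientations are given as [roll, pitch, yaw] about the fixed x, y, z axes, in that order (R = Rz(yaw) Ry(pitch) Rx(roll)).
In Python, from bench import r gives the robot as it stands.
- The arm moves only by the shell command python3 -m jog 'ROWS' [FORCE]. ROWS is JSON, a list of rows, each a list of 7 numbers: the turn, a rotation vector about the tool's x, y, z in degrees, then the shift along the tool's x, y, z in mm, then the closure, from -1 (fully open) to 1 (shut), so that 0 is half open. A call has 1 to 5 rows; each row shifts and turns the commanded pose from where the row before left it, along the tool's axes as they then stand; what a row does not reach is not made up. A row lasts 1/10 s, in which the tool goes at most 50 mm and 8.59 degrees, less where a joint would pass 70% of its speed; a pose out of reach is approached as far as the arm can. A call is refused whole if a number of a shift passes 50 or a number of a turn 8.59, either way. A call with a gripper value outside its range is refused whole. The fingers move at their own pace and stop on an object; FORCE is the grip in N (left out, the last holds). Time passes only in rows, so rows that do not move let the fingers close. It gives the time, the measured TCP pose, the force, the opening and the grip force at its end, in the units of the state.
- r.sense(): the state, without advancing time (a new reading comes with each control period).
- r.snapshot(name): name is "scene" or "side" or "wrist"; returns a dict with "pixels" (420x560x3 uint8, red, green, blue), "fx", "fy", "cx", "cy" (pixels), "k1" (the pictures are not rectified: a ray, as slopes to the right and down, at radius r is drawn at 1 + k1 r^2 times it, then the intrinsics apply), "world_to_cam" (4x4, takes a point from world to camera coordinates); the wrist camera has in their place "hand_eye" (4x4, takes a point from camera to tool coordinates, whose origin is the TCP and whose axes are the flange's). Camera axes: x right, y up, looking along -z (the intrinsics and any distortion apply to the point x, -y, -z); pixel columns grow to the right and rows downward; lengths in mm; the calibration is good to about 2 mm. A picture is of the moment at which its call begins: read the wrist's pose just before it. There is no depth.
- r.hand_in(): hands the job in; it is judged then, once.
The state is a dict: "time": time; "joint_pos": joint angles; "qd": joint speeds; "joint_efforts": joint torques, N m; "tool_pos": TCP position; "tcp_rot": TCP orientation; "ft_force": force on the tool from outside, world axes, zero at the start; "wrist_torque": the same for the moment, N m; "finger_gap": finger opening in mm; "grip_force": force on a finger pad.
Only numpy, scipy, OpenCV 4.12 (cv2) and the standard library are available. Lean on these libraries where they do the work, as an engineer would, in place of code of your own. Each camera call takes 0.05 s, during which the arm holds its last target. There are 200 camera calls.

## Working session

There is one attempt and no reset: what is moved stays moved. The work goes in short steps, Python scripts to look and compute and a shell command to move; the robot and the scene stay as the last step left them, time stands still between calls to the robot, and variables do not carry over. Pictures are saved under pics/ and viewed, at most 14 in all, crops included, and the job is handed in when it is done.

```bash
ls; mkdir -p pics; python3 - <<'E'
from bench import r
import cv2,numpy as np
s=r.sense();print(s)
for n in("scene","side","wrist"):
    d=r.snapshot(n);np.savez(f"{n}0.npz",**d)
    cv2.imwrite(f"pics/{n}0.png",d["pixels"][:,:,::-1])
    print(n,{k:(np.round(v,3).tolist()) for k,v in d.items() if k!="pixels"})
E
```

```text
pics
{'time': 0.0, 'joint_pos': array([-4.89318635e+00,  7.51631566e+00,  8.53286873e+01, -2.42188482e-04,
        8.72624111e+01, -4.89466984e+00]), 'qd': array([-0.04586935, -0.09383495,  0.10410887,  0.05767817, -0.04511391,
        0.01095479]), 'joint_efforts': array([-1.90700346e-03, -5.69404185e+01, -5.00557995e+01, -2.19391650e-04,
        1.44415747e-02,  7.24149572e-05]), 'tool_pos': array([5.99448373e+02, 6.66938713e-02, 2.30237526e+02]), 'tcp_rot': array([-1.79892957e+02, -8.92401227e-03,  9.00014870e+01]), 'ft_force': array([-0.64420219,  0.53818214,  0.08071145]), 'wrist_torque': array([-0.01227184,  0.04449271, -0.0095548 ]), 'grip_force': 0.0, 'finger_gap': 85.70927763967426}
scene {'fx': 528.585, 'fy': 528.585, 'cx': 273.526, 'cy': 210.326, 'k1': -0.062, 'world_to_cam': [[0.864, 0.503, -0.011, -414.489], [-0.392, 0.687, 0.612, 129.861], [0.315, -0.525, 0.791, -1305.177], [0.0, 0.0, 0.0, 1.0]]}
side {'fx': 426.639, 'fy': 426.639, 'cx': 274.317, 'cy': 214.271, 'k1': -0.018, 'world_to_cam': [[0.999, -0.046, -0.022, -477.421], [0.042, 0.514, 0.857, -100.627], [-0.028, -0.857, 0.515, -910.49], [0.0, 0.0, 0.0, 1.0]]}
wrist {'fx': 299.466, 'fy': 299.466, 'cx': 280.565, 'cy': 208.149, 'k1': -0.054, 'hand_eye': [[0.001, 0.955, 0.295, 75.144], [1.0, -0.001, 0.0, 0.723], [0.0, 0.295, -0.955, -141.874], [0.0, 0.0, 0.0, 1.0]]}
```

View pics/scene0.png

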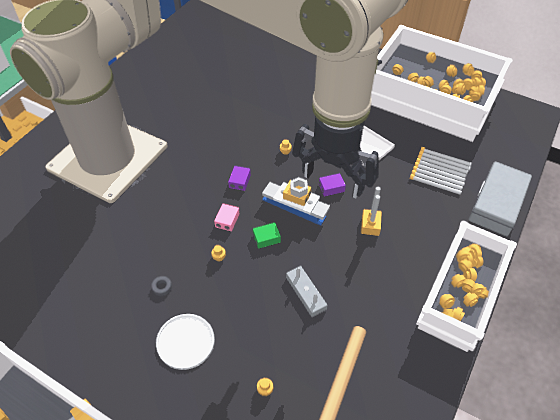

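View pics/side0.png

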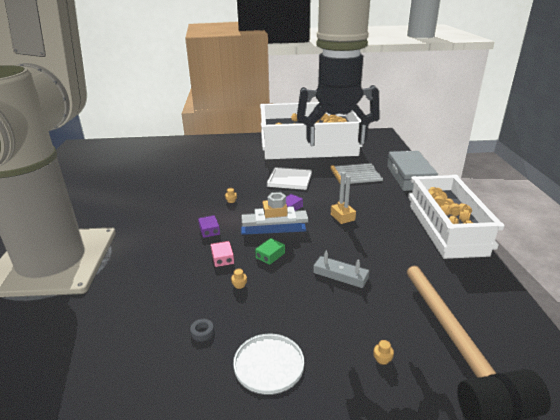

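View pics/wrist0.png

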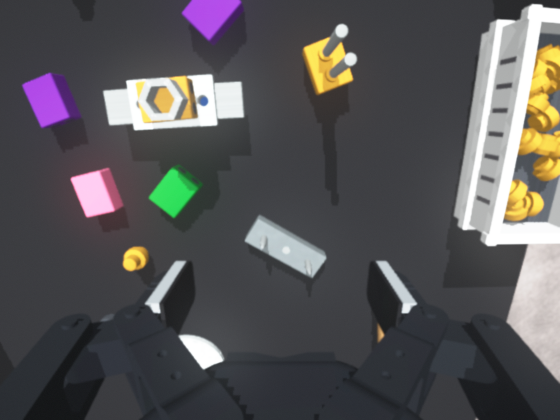

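Scene (560x420): stack at about (297,195), fixture (306,290), dish (185,341), tray (375,145), finished tubes (372,215). In the wrist view the nut is at (165,100) and the fixture at (286,247). The white spacer, striped plate and purple, pink and green distractors are clearly separated.

```bash
cat > h.py <<'E'
import numpy as np,cv2
from scipy.spatial.transform import Rotation as Ro
def load(n): return dict(np.load(n+".npz"))
def snap(n,name):
    from bench import r
    s=r.sense();d=r.snapshot(n);d["tp"]=s["tool_pos"];d["tr"]=s["tcp_rot"];np.savez(name+".npz",**d)
    cv2.imwrite(f"pics/{name}.png",d["pixels"][:,:,::-1]);return d
def c2w(d):
    if "world_to_cam" in d: return np.linalg.inv(d["world_to_cam"])
    T=np.eye(4);T[:3,:3]=Ro.from_euler("xyz",d["tr"],degrees=True).as_matrix();T[:3,3]=d["tp"];return T@d["hand_eye"]
def rays(d,px):
    px=np.atleast_2d(np.float64(px))
    K=np.array([[d["fx"],0,d["cx"]],[0,d["fy"],d["cy"]],[0,0,1]],float)
    u=cv2.undistortPoints(px[:,None],K,np.array([float(d["k1"]),0,0,0]))[:,0]
    T=c2w(d);v=np.c_[u[:,0],-u[:,1],-np.ones(len(u))]@T[:3,:3].T
    return T[:3,3],v
def onz(d,px,z):
    o,v=rays(d,px);return o+v*((z-o[2])/v[:,2:3])
def tri(*obs):
    A=np.zeros((3,3));b=np.zeros(3);L=[]
    for d,p in obs:
        o,v=rays(d,p);v=v[0]/np.linalg.norm(v[0]);P=np.eye(3)-np.outer(v,v);A+=P;b+=P@o;L.append((o,P))
    x=np.linalg.solve(A,b);return x,[round(float(np.linalg.norm(P@(x-o))),1) for o,P in L]
def blobs(d,mask,amin=30):
    m=mask.astype(np.uint8);n,l,st,c=cv2.connectedComponentsWithStats(m)
    return [(st[i].tolist(),c[i].round(1).tolist(),l==i) for i in range(1,n) if st[i][4]>=amin]
def hsv(d): return cv2.cvtColor(d["pixels"],cv2.COLOR_RGB2HSV)
E
python3 - <<'E'
from h import *
W=load("wrist0");W["tp"]=np.array([599.45,.07,230.24]);W["tr"]=np.array([-179.893,-.009,90.0015]);np.savez("wrist0.npz",**W)
S=load("scene0");D=load("side0")
np.set_printoptions(precision=1,suppress=True)
for n,px in dict(nut=((165,100),(298,187),(276,199)),dish=(None,(185,341),(269,362)),tray=(None,(376,143),(290,178)),
  fix=((286,250),(306,290),(341,272)),fin=((327,65),(372,222),(343,212))).items():
    obs=[(d,p) for d,p in zip((W,S,D),px) if p];print(n,*tri(*obs))
for n,d in(("W",W),("S",S),("D",D)):
    h=hsv(d);
    print(n,"bright",[b[:2] for b in blobs(d,(h[...,2]>200)&(h[...,1]<30),150)])
# pins/hex detail crop
p=W["pixels"][60:290,90:360,::-1];cv2.imwrite("pics/c0.png",cv2.resize(p,None,fx=2.6,fy=2.6,interpolation=2)[:600,:800])
E
```

```text
nut [489.1  91.   78.7] [2.4, 1.2, 1.3]
dish [ 455.6 -295.3    1.3] [0.7, 0.7]
tray [547.1 409.5 -29.7] [4.1, 4.1]
fix [606.3 -91.6  12.8] [1.7, 3.6, 3.0]
fin [651.5 131.2  13.8] [1.3, 2.0, 0.8]
W bright [([483, 4, 77, 363, 8807], [530.0, 221.1]), ([462, 20, 53, 210, 1644], [484.0, 120.6]), ([104, 75, 139, 55, 4238], [174.5, 103.1]), ([246, 220, 79, 54, 1590], [284.4, 247.0]), ([146, 262, 38, 51, 493], [163.4, 287.0]), ([379, 262, 37, 51, 488], [397.9, 287.2]), ([180, 335, 43, 34, 778], [201.7, 350.3])]
S bright [([371, 0, 189, 141, 12518], [476.7, 66.1]), ([20, 97, 33, 21, 313], [35.8, 107.8]), ([102, 125, 64, 75, 1308], [135.6, 159.2]), ([360, 126, 34, 32, 589], [374.2, 142.7]), ([46, 145, 29, 29, 392], [61.4, 159.8]), ([476, 162, 55, 60, 1994], [503.6, 191.6]), ([263, 182, 67, 35, 659], [296.5, 199.3]), ([416, 221, 101, 131, 3552], [464.3, 291.0]), ([295, 266, 32, 46, 532], [308.4, 290.3]), ([156, 314, 58, 55, 2472], [184.7, 340.7]), ([0, 341, 111, 79, 1256], [51.3, 383.7]), ([454, 409, 25, 11, 150], [463.9, 415.8])]
D bright [([75, 0, 163, 139, 15444], [139.2, 62.5]), ([310, 0, 9, 47, 320], [313.8, 21.3]), ([367, 0, 59, 46, 1881], [389.4, 22.8]), ([435, 0, 98, 140, 6691], [487.7, 50.8]), ([362, 51, 142, 207, 9841], [432.4, 138.2]), ([260, 52, 102, 107, 5591], [300.4, 113.9]), ([268, 168, 43, 21, 691], [289.5, 178.4]), ([287, 207, 21, 12, 166], [295.9, 213.9]), ([242, 209, 23, 14, 194], [254.1, 216.2]), ([234, 334, 70, 58, 2966], [268.5, 363.5])]
```

View pics/c0.png

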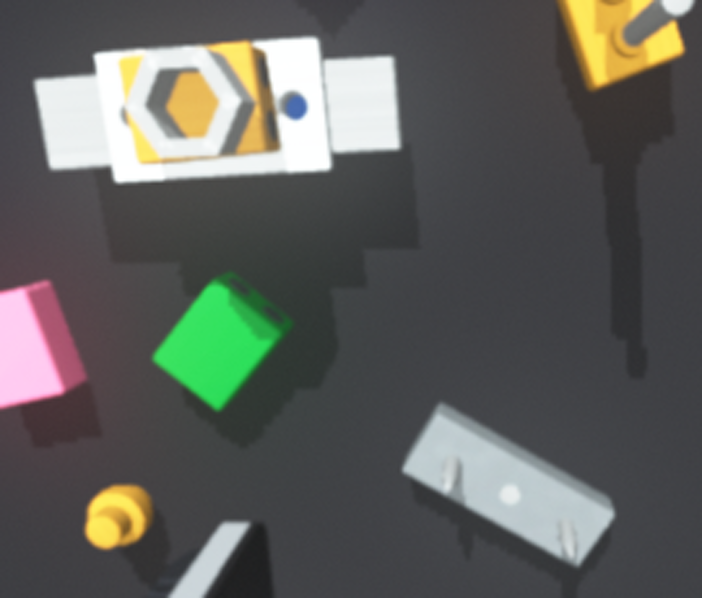

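The crop shows the hexagon's vertices at left (128,100) and right (253,103), so its flats face about ±world y. The fixture's yaw is about -32°. Next I move over the stack, turned by -90° about the tool z.

```bash
J="python3 -m jog"
python3 -m jog '[[0,0,0,30,-37,10,-1],[0,0,0,30,-37,10,-1],[0,0,0,31,-37,10,-1],[0,0,-8.5,0,0,0,-1],[0,0,-8.5,0,0,0,-1]]' 60
python3 -m jog '[[0,0,-8.5,0,0,0,-1],[0,0,-8.5,0,0,0,-1],[0,0,-8.5,0,0,0,-1],[0,0,-8.5,0,0,0,-1],[0,0,-8.5,0,0,0,-1]]'
python3 -m jog '[[0,0,-8.5,0,0,0,-1],[0,0,-8.5,0,0,0,-1],[0,0,-8.5,0,0,0,-1],[0,0,-5,0,0,0,-1],[0,0,0,0,0,0,-1]]'
python3 - <<'E'
from h import *
d=snap("wrist","w1");snap("scene","s1");snap("side","d1");print(d["tp"],d["tr"])
E
```

```text
time: 0.65
tool_pos: [487.2, 92.0, 200.2]
tcp_rot: [-179.9, -0.0, 107.4]
ft_force: [-0.4, 0.0, 0.4]
finger_gap: 85.4
grip_force: 0.0
time: 1.15
tool_pos: [488.8, 91.0, 201.0]
tcp_rot: [-180.0, -0.0, 149.8]
ft_force: [-0.5, -0.2, 0.3]
finger_gap: 85.7
grip_force: 0.0
time: 1.65
tool_pos: [488.8, 91.0, 201.0]
tcp_rot: [-180.0, -0.0, -179.9]
ft_force: [0.2, -0.2, 0.3]
finger_gap: 85.3
grip_force: 0.0
[488.7871743   90.99977145 200.97727634] [-1.79997835e+02 -3.24291260e-02 -1.79925501e+02]
```

View pics/w1.png

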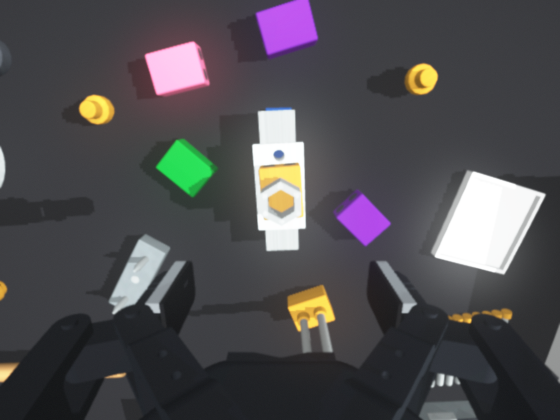

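w1: looking straight down. Nut at (282,203), stack running upright at x≈280, tray at (490,220), fixture at (140,275), finished assembly at (311,307).

```bash
python3 - <<'E'
from h import *
d=load("w1")
a=cv2.resize(d["pixels"][100:256,235:325,::-1],None,fx=3.8,fy=3.8,interpolation=cv2.INTER_CUBIC)
s=load("s1");dd=load("d1")
b=cv2.resize(s["pixels"][165:235,250:340,::-1],None,fx=4.8,fy=4.8,interpolation=cv2.INTER_CUBIC)[:300,:440]
c=cv2.resize(dd["pixels"][185:245,230:320,::-1],None,fx=4.8,fy=4.8,interpolation=cv2.INTER_CUBIC)[:290,:440]
o=np.zeros((600,800,3),np.uint8);o[:a.shape[0],:a.shape[1]]=a[:600];o[:b.shape[0],350:350+b.shape[1]]=b;o[305:305+c.shape[0],350:350+c.shape[1]]=c
cv2.imwrite("pics/c1.png",o)
h=hsv(d)
np.set_printoptions(precision=1,suppress=True)
w=(h[...,2]>150)&(h[...,1]<40)
for st,ce,m in blobs(d,w,300):
    cnt=max(cv2.findContours(m.astype(np.uint8),0,1)[0],key=cv2.contourArea);print(st,ce,cv2.minAreaRect(cnt),cv2.approxPolyDP(cnt,4,True)[:,0].tolist())
E
```

```text
[252, 109, 54, 142, 4810] [278.8, 178.7] ((279.46893310546875, 179.972412109375), (140.2281951904297, 51.792823791503906), 86.633544921875) [[293, 109], [258, 111], [260, 142], [252, 145], [257, 223], [265, 231], [267, 250], [297, 249], [298, 229], [305, 227], [303, 142], [295, 140]]
[432, 171, 113, 103, 7324] [486.6, 222.7] ((487.30596923828125, 224.2406005859375), (81.18186950683594, 102.5786361694336), 24.145540237426758) [[467, 171], [432, 253], [504, 273], [544, 194]]
[110, 238, 59, 76, 2066] [137.8, 272.9] ((136.00001525878906, 278.0000305175781), (30.410520553588867, 83.18173217773438), 26.56505012512207) [[168, 248], [144, 238], [137, 242], [112, 294], [113, 313], [136, 301]]
[146, 262, 37, 51, 459] [163.4, 287.0] ((163.3829803466797, 284.7876892089844), (15.612691879272461, 57.1901741027832), 25.60218620300293) [[182, 262], [174, 264], [146, 303], [154, 312], [159, 312], [157, 300]]
[379, 262, 29, 37, 313] [393.5, 279.4] ((393.4620361328125, 279.33404541015625), (44.96758270263672, 8.095429420471191), 55.304847717285156) [[379, 262], [406, 298], [388, 265]]
```

View pics/c1.png

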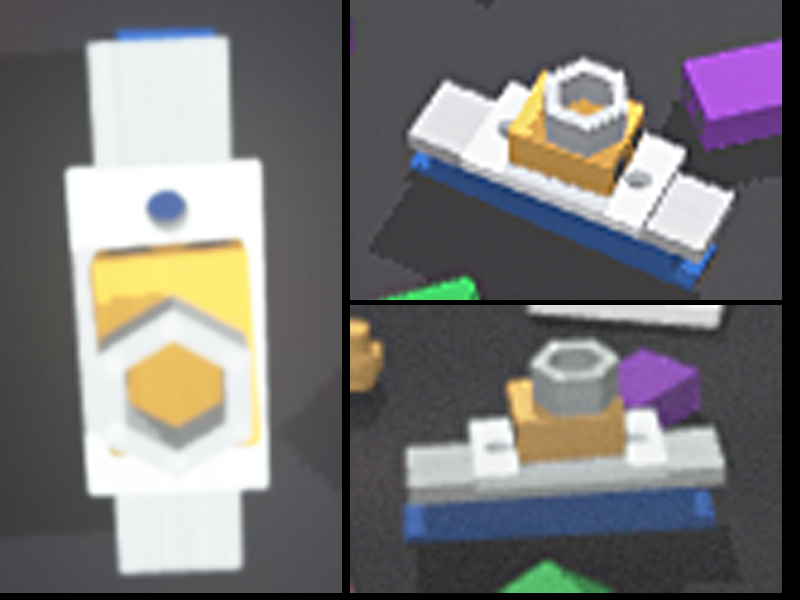

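```bash
python3 - <<'E'
from h import *
W=load("w1");S=load("s1");D=load("d1");W0=load("wrist0")
np.set_printoptions(precision=1,suppress=True)
c=lambda *p:np.array([235-.37,100-.37])+np.array(p)/3.8
print("nut",*tri((W,c(175.5,395)),(S,(299.2,183.3)),(D,(276.7,195.8))))
def quad(n,p,z):
    q=onz(W,np.array([c(*x) for x in p]),z)[:,:2];e=lambda a,b:np.degrees(np.arctan2(*(q[b]-q[a])[::-1]))
    print(n,q.mean(0),"sides",[float(np.linalg.norm(q[i]-q[i-1]).round(1)) for i in range(4)],"yaw",e(0,3),e(1,2))
quad("spacer",[(67,172),(260,160),(268,487),(88,493)],43)
quad("plate",[(87,43),(228,38),(242,568),(119,573)],35)
q=onz(W,[c(93,255),c(243,241),c(258,443),c(100,347),c(107,440),c(247,343),c(249,435),c(180,472)],67);print(q[:3]);
q=onz(W,[c(100,347),c(107,440),c(247,343),c(249,435),c(180,472)],87);print(q)
# spacer heights: corners W vs scene/side
print("plate end R top corner", *tri((W,c(242,568)),(S,(250+(735-350)/4.8,165+193/4.8)),(D,(230+(715-350)/4.8,185+(430-305)/4.8))))
t=np.array([[467,171],[432,253],[504,273],[544,194]]);q=onz(W,t,12);print("tray",q,q.mean(0),[np.linalg.norm(q[i]-q[i-1]) for i in range(4)])
E
```

```text
nut [489.1  92.3  88. ] [1.4, 2.5, 1.5]
spacer [484.6  89.9] sides [89.2, 50.1, 90.5, 50.8] yaw 2.383998492836023 2.7945571848153126
plate [483.2  89.5] sides [150.0, 36.5, 149.6, 36.5] yaw 2.49770008848633 2.487803618742716
[[459.1  70.9  67. ]
 [455.6 107.4  67. ]
 [507.3 112.2  67. ]]
[[477.2  73.5  87. ]
 [499.9  74.8  87. ]
 [476.2 107.5  87. ]
 [498.6 108.5  87. ]
 [507.9  92.2  87. ]]
plate end R top corner [558.2 112.1  33.5] [1.1, 2.6, 1.8]
tray [[471.4 303.1  12. ]
 [573.6 277.7  12. ]
 [602.9 378.8  12. ]
 [497.8 405.4  12. ]] [536.4 341.3  12. ] [np.float64(105.6272265042475), np.float64(105.29945912811456), np.float64(105.26293071453595), np.float64(108.43657237631531)]
```

```bash
python3 -m jog '[[0,0,-2.6,0,0,40,-1],[0,0,0,0,0,40,-1],[0,0,0,0,0,30,-1],[0,0,0,0,0,15,-1],[0,0,0,0,0,5,-1]]' 50
python3 -m jog '[[0,0,0,0,0,0,0],[0,0,0,0,0,0,1],[0,0,0,0,0,0,1],[0,0,0,0,0,0,1],[0,0,0,0,0,0,1]]' 50
python3 -m jog '[[0,0,0,0,0,0,1],[0,0,0,0,0,0,1],[0,0,0,0,0,-5,1],[0,0,0,0,0,-25,1],[0,0,0,0,0,-45,1]]' 50
```

```text
time: 2.3
tool_pos: [487.1, 90.9, 68.8]
tcp_rot: [-180.0, -0.2, -177.5]
ft_force: [-0.2, -0.3, 0.5]
finger_gap: 85.7
grip_force: 0.0
time: 2.8
tool_pos: [490.4, 91.1, 73.0]
tcp_rot: [180.0, 0.2, -177.4]
ft_force: [-0.3, -0.1, 5.7]
finger_gap: 34.4
grip_force: 50.7
time: 3.3
tool_pos: [486.0, 90.8, 143.7]
tcp_rot: [-180.0, -0.4, -177.4]
ft_force: [0.6, 0.5, -0.4]
finger_gap: 34.6
grip_force: 50.0
```

```bash
cat >> h.py <<'E'
def delta(tp,tr,tgt,yaw=None):
    R=Ro.from_euler("xyz",tr,degrees=True).as_matrix();v=R.T@(np.array(tgt,float)-tp)
    t=None if yaw is None else -((yaw-tr[2]+90)%180-90)
    return v.round(1),t,"tilt corr",np.degrees(np.cross([0,0,1],R.T@[0,0,-1])).round(2)
E
python3 -m jog '[[0,0,0,6,-48,0,1],[0,0,0,6,-48,0,1],[0,0,0,6,-48,0,1],[0,0,0,6,-48,0,1],[0,0,0,6,-48,0,1]]'
python3 -m jog '[[0,0,0,6,-48,0,1],[0,0,0,6,-48,0,1],[0,0,0,6,-48,0,1],[0,0,0,0,0,0,1],[0,0,0,0,0,0,1]]'
python3 - <<'E'
from h import *
W=snap("wrist","w2");S=snap("scene","s2");D=snap("side","d2")
np.set_printoptions(precision=1,suppress=True);print(W["tp"],W["tr"])
f=[]
for n,d in(("S",load("s1")),("D",load("d1")),("W",W)):
    h=hsv(d);m=(h[...,2]>150)&(h[...,1]<40)
    for st,c,b in blobs(d,m,700):
        x,y,w,hh,a=st
        print(n,st,c)
np.savez("tmp.npz",a=1)
E
```

```text
time: 3.8
tool_pos: [469.5, -151.9, 146.8]
tcp_rot: [-180.0, 0.0, -177.4]
ft_force: [1.9, -0.8, -0.2]
finger_gap: 34.5
grip_force: 50.1
time: 4.3
tool_pos: [457.9, -295.7, 146.2]
tcp_rot: [180.0, -0.0, -177.6]
ft_force: [0.4, 0.9, -0.3]
finger_gap: 34.7
grip_force: 50.3
[ 457.9 -295.7  146.2] [ 180.    -0.  -177.6]
S [0, 0, 120, 100, 2315] [60.7, 30.9]
S [363, 0, 197, 142, 14772] [476.7, 63.6]
S [278, 18, 52, 59, 1892] [300.7, 48.6]
S [334, 123, 61, 46, 1484] [363.8, 145.3]
S [45, 125, 122, 78, 2986] [107.0, 166.5]
S [413, 149, 59, 45, 1254] [442.5, 171.2]
S [475, 162, 57, 61, 2154] [503.3, 191.8]
S [262, 182, 68, 35, 779] [296.3, 199.9]
S [416, 221, 101, 131, 3864] [465.4, 290.9]
S [287, 266, 40, 47, 724] [306.5, 288.8]
S [156, 314, 59, 56, 2536] [184.7, 341.0]
S [454, 322, 106, 98, 4838] [505.7, 381.5]
S [0, 341, 112, 79, 1518] [44.7, 381.2]
D [49, 0, 189, 139, 17612] [131.1, 60.9]
D [251, 0, 41, 52, 914] [266.5, 28.2]
D [260, 0, 300, 302, 43372] [424.7, 113.8]
D [267, 168, 44, 22, 764] [289.0, 178.2]
D [0, 228, 114, 68, 2733] [60.7, 268.6]
D [233, 334, 71, 60, 3355] [268.3, 363.2]
W [0, 0, 100, 406, 24254] [39.6, 197.6]
W [223, 137, 114, 102, 9060] [279.5, 187.6]
W [244, 236, 75, 26, 854] [282.2, 250.4]
```

View pics/w2.png

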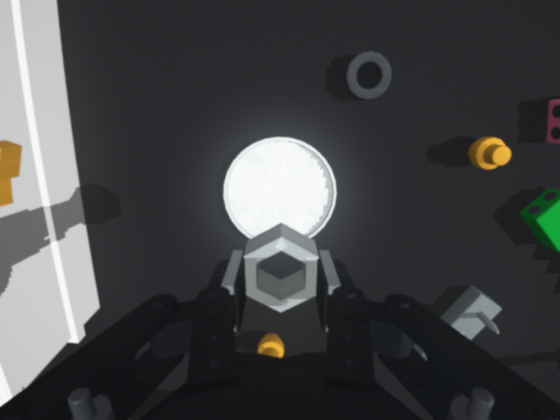

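w2: the nut is held square at (282,272). The dish centre is at about (279,192) with its rim spanning x 223–336. I'll check the ray and heights, then lower.

```bash
python3 - <<'E'
from h import *
np.set_printoptions(precision=1,suppress=True)
W=load("w2");q=onz(W,[(223,190),(337,190),(280,137)],8);print(q)
print(*tri((load("s1"),(184.7,341)),(load("d1"),(268.3,363.2)),(W,(279.8,190))))
print(delta(W["tp"],W["tr"],(456,-295,12)))
E
python3 -m jog '[[0,0,0,2,0,45,1],[0,0,0,0,0,45,1],[0,0,0,0,0,30,1],[0,0,0,0,0,12,1],[0,0,0,0,0,3,1]]'
python3 -m jog '[[0,0,0,0,0,2,1],[0,0,0,0,0,1,1],[0,0,0,0,0,0,1]]'
```

```text
[[ 453.8 -351.5    8. ]
 [ 449.  -241.8    8. ]
 [ 401.6 -298.8    8. ]]
[ 454.1 -295.9   -0.7] [1.3, 0.9, 1.0]
(array([  1.8,   0.7, 134.2]), None, 'tilt corr', array([ 0., -0.,  0.]))
time: 4.95
tool_pos: [455.9, -293.1, 10.0]
tcp_rot: [179.9, -0.1, -177.3]
ft_force: [0.5, 0.3, -1.2]
finger_gap: 34.8
grip_force: 50.2
time: 5.25
tool_pos: [457.7, -295.7, 10.0]
tcp_rot: [-179.9, 0.1, -177.4]
ft_force: [0.1, 0.2, -1.3]
finger_gap: 34.8
grip_force: 50.2
```

```bash
python3 -m jog '[[0,0,0,0,0,1,1],[0,0,0,0,0,0,1]]'
python3 -m jog '[[0,0,0,0,0,1,1],[0,0,0,0,0,0,1]]'
```

```text
time: 5.45
tool_pos: [457.5, -295.7, 9.0]
tcp_rot: [-179.9, 0.1, -177.4]
ft_force: [-1.5, 1.4, 6.0]
finger_gap: 34.8
grip_force: 51.1
time: 5.65
tool_pos: [457.5, -295.7, 9.0]
tcp_rot: [-179.9, 0.1, -177.4]
ft_force: [-6.4, 4.0, 16.4]
finger_gap: 34.6
grip_force: 52.3
```

```bash
python3 -m jog '[[0,0,0,0,0,1,1],[0,0,0,0,0,0,1]]'
```

```text
time: 5.85
tool_pos: [457.5, -295.7, 8.9]
tcp_rot: [-179.9, 0.1, -177.4]
ft_force: [-10.8, 7.9, 26.4]
finger_gap: 34.3
grip_force: 53.4
```

```bash
python3 -m jog '[[0,0,0,0,0,-2,1],[0,0,0,0,0,0,-0.3],[0,0,0,0,0,0,-0.3],[0,0,0,0,0,0,-0.3],[0,0,0,0,0,-5,-0.3]]'
python3 -m jog '[[0,0,0,0,0,-30,-0.3],[0,0,0,0,0,-50,-0.3],[0,0,0,0,0,-50,-1],[0,0,0,-6,48,-10,-1],[0,0,0,-6,48,0,-1]]'
python3 - <<'E'
from h import *
d=snap("side","d3")
E
python3 -m jog '[[0,0,0,-6,48,0,-1],[0,0,0,-6,48,0,-1],[0,0,0,-6,48,0,-1],[0,0,0,-6,48,0,-1],[0,0,0,-6,48,0,-1]]'
python3 -m jog '[[0,0,0,-6,48,0,-1],[0,0,0,0,0,0,-1],[0,0,0,0,0,0,-1]]'
python3 - <<'E'
from h import *
d=snap("wrist","w3");snap("scene","s3");D=snap("side","d3b")
print(d["tp"],d["tr"])
a=cv2.resize(d["pixels"][100:256,235:325,::-1],None,fx=3.8,fy=3.8,interpolation=cv2.INTER_CUBIC)
b=cv2.resize(D["pixels"][325:400,225:310,::-1],None,fx=4.8,fy=4.8,interpolation=cv2.INTER_CUBIC)
o=np.zeros((593,760,3),np.uint8);o[:592,:342]=a[:592];o[:360,350:758]=b
cv2.imwrite("pics/c3.png",o)
E
```

```text
time: 6.35
tool_pos: [455.8, -294.3, 11.5]
tcp_rot: [179.9, -0.1, -177.4]
ft_force: [-0.6, -0.6, -0.5]
finger_gap: 55.3
grip_force: 0.0
time: 6.85
tool_pos: [466.1, -199.4, 156.6]
tcp_rot: [-179.8, 0.4, -177.6]
ft_force: [-0.2, 0.0, -0.7]
finger_gap: 85.2
grip_force: 0.0
time: 7.4
tool_pos: [483.0, 44.6, 152.6]
tcp_rot: [-180.0, 0.0, -177.4]
ft_force: [2.0, 0.3, -0.2]
finger_gap: 85.6
grip_force: 0.0
time: 7.7
tool_pos: [486.7, 92.1, 152.3]
tcp_rot: [-180.0, -0.0, -177.2]
ft_force: [0.1, 0.1, -0.2]
finger_gap: 85.3
grip_force: 0.0
[486.70703349  92.12803719 152.25242965] [-1.79983458e+02 -2.36220642e-02 -1.77209881e+02]
```

View pics/c3.png

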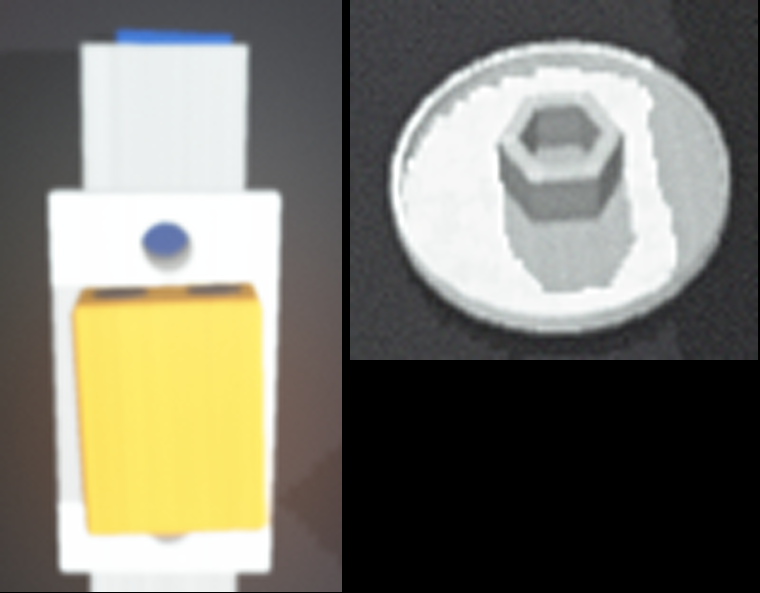

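c3: the nut lies flat in the dish. The block's top face in the crop has corners (76,310), (261,300), (265,525), (90,530).

```bash
python3 - <<'E'
from h import *
np.set_printoptions(precision=1,suppress=True)
W=load("w3");W1=load("w1")
c=lambda *p:np.array([235-.37,100-.37])+np.array(p)/3.8
p=[(76,308),(261,300),(265,525),(90,530)]
for i,(a,b) in enumerate([((76,308),(93,255)),((261,300),(243,241))]): print(*tri((W,c(*a)),(W1,c(*b))))
def quad(n,p,z):
    q=onz(W,np.array([c(*x) for x in p]),z)[:,:2];e=lambda a,b:np.degrees(np.arctan2(*(q[b]-q[a])[::-1]))
    print(n,q,q.mean(0),"sides",[float(np.linalg.norm(q[i]-q[i-1]).round(1)) for i in range(4)],"yaw",e(0,3),e(1,2));return q.mean(0)
m=quad("blk",p,67)
quad("spacer",[(48,193),(280,190),(271,571),(60,571)],43)
print(delta(W["tp"],W["tr"],(*m,52)))
E
```

```text
[453.4  73.3 102. ] [0.1, 0.1]
[450.7 105.2 100.4] [0.2, 0.2]
blk [[460.9  70.5]
 [457.4 108. ]
 [506.5 112.4]
 [509.6  74.7]] [483.6  91.4] sides [48.8, 37.6, 49.3, 37.8] yaw 4.9315882063685 5.134871174633746
spacer [[440.7  61.9]
 [437.6 112.5]
 [528.4 117.3]
 [531.   66.4]] [484.4  89.5] sides [90.3, 50.7, 91.0, 51.0] yaw 2.824541934032036 3.0293342512344097
(array([  3.1,  -0.5, 100.3]), None, 'tilt corr', array([-0., -0.,  0.]))
```

```bash
python3 -m jog '[[0,0,-2.2,3,-0.5,40,-1],[0,0,0,0,0,40,-1],[0,0,0,0,0,15,-1],[0,0,0,0,0,6,-1],[0,0,0,0,0,2,-1]]' 60
python3 -m jog '[[0,0,0,0,0,0,0],[0,0,0,0,0,0,1],[0,0,0,0,0,0,1],[0,0,0,0,0,0,1],[0,0,0,0,0,0,1]]' 60
python3 -m jog '[[0,0,0,0,0,0,1],[0,0,0,0,0,-3,1],[0,0,0,0,0,-20,1],[0,0,0,0,0,-40,1],[0,0,0,0,0,-40,1]]'
```

```text
time: 8.35
tool_pos: [484.0, 89.2, 49.0]
tcp_rot: [-180.0, -0.0, -175.3]
ft_force: [-0.2, 0.0, -0.3]
finger_gap: 85.5
grip_force: 0.0
time: 8.85
tool_pos: [485.3, 90.6, 50.9]
tcp_rot: [180.0, 0.2, -175.2]
ft_force: [-1.0, 0.5, 6.4]
finger_gap: 38.6
grip_force: 61.8
time: 9.35
tool_pos: [482.4, 90.2, 152.1]
tcp_rot: [-180.0, -0.2, -175.2]
ft_force: [1.0, -0.4, -3.4]
finger_gap: 38.6
grip_force: 61.3
```

```bash
python3 -m jog '[[0,0,0,-12.5,41,0,1],[0,0,0,-12.5,41,0,1],[0,0,0,-12.5,41,0,1],[0,0,0,-12.5,41,0,1],[0,0,0,-12.5,41,0,1]]'
python3 -m jog '[[0,0,0,-12.5,41,0,1],[0,0,6.3,0,0,0,1],[0,0,6.3,0,0,0,1],[0,0,6.2,0,0,0,1],[0,0,0,0,0,0,1]]'
python3 - <<'E'
from h import *
W=snap("wrist","w4");S=snap("scene","s4");D=snap("side","d4")
np.set_printoptions(precision=1,suppress=True);print(W["tp"],W["tr"])
W1=load("w1")
def poly(d,near):
    h=hsv(d);m=(h[...,2]>150)&(h[...,1]<40)
    for st,c,b in blobs(d,m,400):
        if np.hypot(*(np.array(c)-near))<40:
            cnt=max(cv2.findContours(b.astype(np.uint8),0,1)[0],key=cv2.contourArea);p=cv2.approxPolyDP(cnt,4,True)[:,0];print(st,p.tolist());return p
for d,n in((W,(280,200)),(D,(290,178)),(load("d1"),(290,178))): poly(d,n)
E
```

```text
time: 9.85
tool_pos: [528.7, 301.4, 151.7]
tcp_rot: [-180.0, -0.1, -175.2]
ft_force: [1.0, -0.7, -4.5]
finger_gap: 38.4
grip_force: 61.5
time: 10.35
tool_pos: [537.5, 341.6, 151.4]
tcp_rot: [-179.9, -0.1, 165.9]
ft_force: [-0.7, -0.6, -4.4]
finger_gap: 38.7
grip_force: 61.9
[537.5 341.6 151.4] [-179.9   -0.1  165.9]
[231, 138, 108, 111, 8389] [[231, 138], [235, 247], [246, 213], [316, 213], [324, 241], [329, 234], [324, 248], [331, 247], [338, 140]]
[267, 168, 45, 22, 767] [[268, 186], [305, 189], [311, 172], [275, 168]]
[267, 168, 44, 22, 764] [[268, 186], [305, 189], [310, 170], [274, 168]]
```

View pics/w4.png

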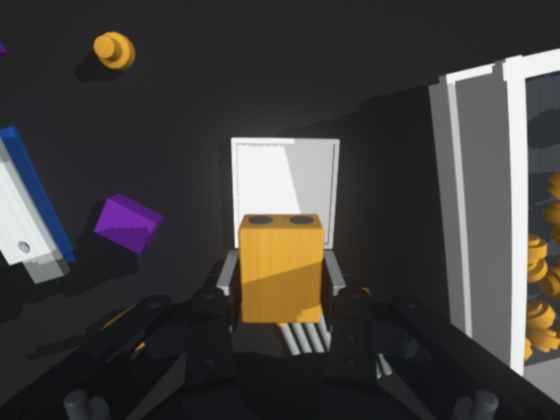

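w4: the block is held at (281,268), square with the tray. The tray's far corners are (231,138) and (338,140).

```bash
python3 - <<'E'
from h import *
np.set_printoptions(precision=1,suppress=True)
W=load("w4");W1=load("w1");D=load("d4")
a,b=(231,138),(338,140)
print(onz(W,[a,b],12))
print(*tri((W,a),(W1,(467,171)),(D,(268,186))));print(*tri((W,b),(W1,(544,194)),(D,(274.5,168))))
E
python3 -m jog '[[0,0,0,0,0,45,1],[0,0,0,0,0,45,1],[0,0,0,0,0,30,1],[0,0,0,0,0,11,1],[0,0,0,0,0,3,1]]'
python3 -m jog '[[0,0,0,0,0,2,1],[0,0,0,0,0,1,1],[0,0,0,0,0,0,1]]'
```

```text
[[472.5 310.6  12. ]
 [498.1 405.9  12. ]]
[473.5 309.2   1.2] [0.9, 0.8, 1.2]
[497.9 406.4  10.2] [0.4, 0.6, 0.7]
time: 11.0
tool_pos: [537.1, 341.0, 16.8]
tcp_rot: [-179.9, -0.1, 166.1]
ft_force: [0.5, -0.3, -3.7]
finger_gap: 38.5
grip_force: 61.9
time: 11.3
tool_pos: [539.6, 342.5, 17.4]
tcp_rot: [179.9, 0.1, 166.0]
ft_force: [0.0, 0.9, -3.7]
finger_gap: 38.5
grip_force: 61.9
```

```bash
python3 -m jog '[[0,0,0,0,0,2,1],[0,0,0,0,0,1,1],[0,0,0,0,0,0,1]]'
python3 -m jog '[[0,0,0,0,0,1,1],[0,0,0,0,0,1,1],[0,0,0,0,0,0,1]]'
python3 -m jog '[[0,0,0,0,0,1,1],[0,0,0,0,0,0,1]]'
```

```text
time: 11.6
tool_pos: [538.1, 341.7, 12.3]
tcp_rot: [-180.0, -0.0, 166.0]
ft_force: [0.7, -0.2, -4.8]
finger_gap: 38.4
grip_force: 61.9
time: 11.9
tool_pos: [538.2, 341.7, 11.9]
tcp_rot: [-180.0, -0.0, 166.0]
ft_force: [-7.3, -3.2, 10.3]
finger_gap: 38.7
grip_force: 63.6
time: 12.1
tool_pos: [538.2, 341.8, 11.9]
tcp_rot: [-180.0, -0.0, 166.0]
ft_force: [-12.0, -6.4, 18.6]
finger_gap: 38.5
grip_force: 64.6
```

```bash
python3 -m jog '[[0,0,0,0,0,-1.5,1],[0,0,0,0,0,0,-0.3],[0,0,0,0,0,0,-0.3],[0,0,0,0,0,0,-0.3],[0,0,0,0,0,-5,-0.3]]'
python3 -m jog '[[0,0,0,0,0,-30,-0.3],[0,0,0,0,0,-50,-0.3],[0,0,0,0,0,-50,-1],[0,0,-8.4,0,0,0,-1],[0,0,-8.4,0,0,0,-1]]'
python3 -m jog '[[0,0,0,13.2,-49.8,0,-1],[0,0,0,13.2,-49.8,0,-1],[0,0,0,13.2,-49.8,0,-1],[0,0,0,13.2,-49.8,0,-1],[0,0,0,13.2,-49.8,0,-1]]'
python3 -m jog '[[0,0,0,0,0,0,-1],[0,0,0,0,0,0,-1]]'
python3 - <<'E'
from h import *
d=snap("wrist","w5");snap("scene","s5");D=snap("side","d5")
print(d["tp"],d["tr"])
a=cv2.resize(d["pixels"][80:266,225:335,::-1],None,fx=3.2,fy=3.2,interpolation=cv2.INTER_CUBIC)
b=cv2.resize(D["pixels"][155:200,255:325,::-1],None,fx=5.5,fy=5.5,interpolation=cv2.INTER_CUBIC)
o=np.zeros((596,760,3),np.uint8);o[:a.shape[0],:352]=a;o[:b.shape[0],360:360+b.shape[1]]=b
cv2.imwrite("pics/c5.png",o)
E
```

```text
time: 12.6
tool_pos: [537.7, 341.4, 15.1]
tcp_rot: [-179.9, -0.1, 166.0]
ft_force: [0.8, -1.3, -0.5]
finger_gap: 55.6
grip_force: 0.0
time: 13.1
tool_pos: [540.0, 342.7, 149.7]
tcp_rot: [179.9, 0.3, -176.9]
ft_force: [-0.4, -0.1, -0.5]
finger_gap: 85.5
grip_force: 0.0
time: 13.6
tool_pos: [485.5, 95.6, 146.2]
tcp_rot: [-180.0, 0.1, -177.2]
ft_force: [0.7, -0.1, 0.8]
finger_gap: 85.3
grip_force: 0.0
time: 13.8
tool_pos: [486.2, 96.1, 146.4]
tcp_rot: [180.0, 0.1, -177.4]
ft_force: [0.1, 0.5, 0.4]
finger_gap: 85.5
grip_force: 0.0
[486.24761607  96.14867362 146.4009289 ] [ 1.79983254e+02  6.62903817e-02 -1.77367349e+02]
```

View pics/c5.png

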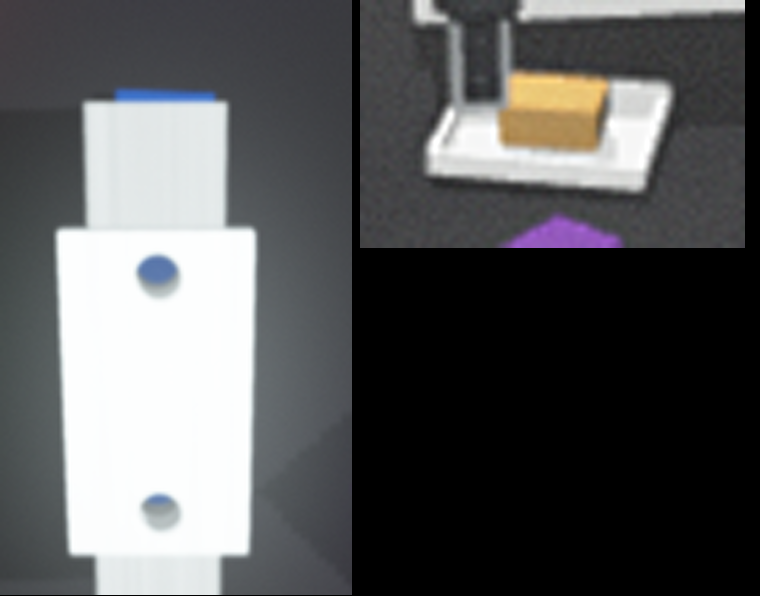

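c5: the block is flat in the tray. Spacer corners in the crop are (57,230), (255,230), (249,554), (69,554), with holes at (158,276) and (160,512).

```bash
python3 - <<'E'
from h import *
np.set_printoptions(precision=1,suppress=True)
W=load("w5");W0=load("wrist0")
c=lambda *p:np.array([225-.35,80-.35])+np.array(p)/3.2
c0=lambda *p:np.array([90-.3,60-.3])+np.array(p)/2.6
p=[(57,230),(255,230),(249,554),(69,554)]
for a,b in (((255,230),(95,52)),((57,230),(113,182)),((249,554),(318,38)),((69,554),(330,168)),((160,512),(294,105))): print(*tri((W,c(*a)),(W0,c0(*b))))
q=onz(W,np.array([c(*x) for x in p]),43)[:,:2];e=lambda a,b:np.degrees(np.arctan2(*(q[b]-q[a])[::-1]))
print(q.mean(0),[float(np.linalg.norm(q[i]-q[i-1]).round(1)) for i in range(4)],e(0,3),e(1,2))
h=onz(W,[c(158,276),c(160,512)],43);print(h,h.mean(0),np.linalg.norm(h[1]-h[0]))
print(delta(W["tp"],W["tr"],(*q.mean(0),33),e(0,3)/2+e(1,2)/2))
E
```

```text
[438.6 113.2  41.9] [0.0, 0.0]
[440.6  62.6  43.9] [0.4, 0.4]
[529.1 117.4  41.6] [0.4, 0.4]
[531.3  66.9  42. ] [0.1, 0.1]
[517.8  92.   40.8] [0.2, 0.2]
[484.6  90.2] [90.2, 50.2, 90.2, 50.7] 2.6872184579752734 2.9583228309985525
[[451.3  88.9  43. ]
 [516.8  92.2  43. ]] [484.1  90.5  43. ] 65.6199222678953
(array([  2. ,  -5.9, 113.4]), np.float64(-0.19011939428139613), 'tilt corr', array([ 0. ,  0.1, -0. ]))
```

```bash
python3 -m jog '[[0,0,-0.2,2,-6,40,-0.5],[0,0,0,0,0,40,-0.5],[0,0,0,0,0,20,-0.5],[0,0,0,0,0,12,-0.5],[0,0,0,0,0,4,-0.5]]' 50
python3 -m jog '[[0,0,0,0,0,0,-0.5],[0,0,0,0,0,0,1],[0,0,0,0,0,0,1],[0,0,0,0,0,0,1],[0,0,0,0,0,0,1]]' 50
python3 -m jog '[[0,0,0,0,0,0,1],[0,0,0,0,0,-3,1],[0,0,0,0,0,-20,1],[0,0,0,0,0,-40,1],[0,0,0,0,0,-40,1]]'
```

```text
time: 14.45
tool_pos: [483.6, 92.0, 28.6]
tcp_rot: [180.0, -0.1, -176.9]
ft_force: [0.4, 0.4, 0.9]
finger_gap: 64.0
grip_force: 0.0
time: 14.95
tool_pos: [486.0, 91.4, 31.7]
tcp_rot: [180.0, 0.2, -177.0]
ft_force: [-1.3, 1.9, 6.8]
finger_gap: 48.6
grip_force: 52.4
time: 15.45
tool_pos: [483.1, 91.0, 133.3]
tcp_rot: [-180.0, -0.1, -177.0]
ft_force: [0.9, -0.5, -0.9]
finger_gap: 48.3
grip_force: 51.9
```

```bash
python3 -m jog '[[0,0,0,-30,-39,-8,1],[0,0,0,-30,-39,-8,1],[0,0,0,-30,-39,-8,1],[0,0,0,-30,-39,-8,1],[0,0,0,-30,-39,-8,1]]'
python3 -m jog '[[0,0,0,-30,-39,-8,1],[0,0,7,0,0,0,1],[0,0,7,0,0,0,1],[0,0,7,0,0,0,1],[0,0,7,0,0,0,1]]'
python3 -m jog '[[0,0,7,0,0,0,1],[0,0,0,0,0,0,1],[0,0,0,0,0,0,1]]'
python3 - <<'E'
from h import *
d=snap("wrist","w6");snap("scene","s6");snap("side","d6");print(d["tp"],d["tr"])
E
python3 -m jog '[[0,0,0,15,30,0,1],[0,0,0,15,30,0,1],[0,0,0,0,0,0,1],[0,0,0,0,0,0,1]]'
python3 - <<'E'
from h import *
d=snap("wrist","w7");print(d["tp"],d["tr"])
o=np.hstack([load("w6")["pixels"][20:370,120:440],d["pixels"][20:370,120:440]])[...,::-1]
cv2.imwrite("pics/c6.png",cv2.resize(o,None,fx=1.25,fy=1.25,interpolation=2))
E
```

```text
time: 15.95
tool_pos: [645.2, -97.5, 173.3]
tcp_rot: [180.0, 0.0, -177.0]
ft_force: [1.1, 0.2, -0.5]
finger_gap: 48.7
grip_force: 51.9
time: 16.45
tool_pos: [676.1, -133.4, 180.5]
tcp_rot: [-180.0, -0.0, 154.7]
ft_force: [-0.8, 0.2, -1.6]
finger_gap: 48.3
grip_force: 52.0
time: 16.75
tool_pos: [676.2, -133.2, 180.8]
tcp_rot: [-180.0, -0.0, 148.2]
ft_force: [-0.1, -0.1, -1.7]
finger_gap: 48.7
grip_force: 52.0
[ 676.15678533 -133.15203815  180.76270206] [-1.79993729e+02 -1.48270599e-02  1.48202732e+02]
time: 17.3
tool_pos: [682.7, -65.6, 180.9]
tcp_rot: [-180.0, 0.0, 148.2]
ft_force: [-0.9, -0.5, -0.4]
finger_gap: 48.5
grip_force: 52.0
[682.68831893 -65.62813385 180.85236214] [-1.79983481e+02  8.18151007e-03  1.48160225e+02]
```

View pics/c6.png

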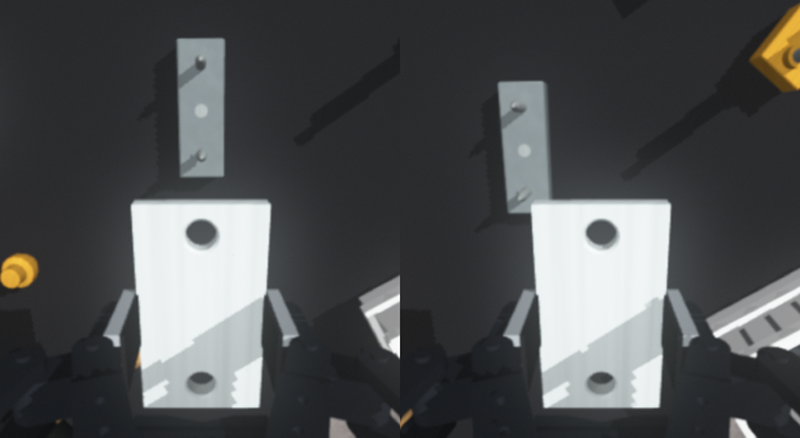

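c6 (scale 1.25, offset 120,20): the spacer is held square, with holes at (202,234) and (201,382). The fixture bar in w6 spans (177,38)–(224,177), with pins at (201,62) and (202,155). I'll refine these with masks.

```bash
cat > fx.py <<'E'
from h import *
np.set_printoptions(precision=1,suppress=True)
def barquad(d,seed):
    v=hsv(d)[...,2].astype(float);v=cv2.GaussianBlur(v,(3,3),0)
    m=(v>95)
    for st,c,b in blobs(d,m,800):
        if b[seed[1],seed[0]]:
            cnt=max(cv2.findContours(b.astype(np.uint8),0,1)[0],key=cv2.contourArea);return st,cv2.minAreaRect(cnt),cv2.approxPolyDP(cnt,3,True)[:,0]
E
python3 - <<'E'
from fx import *
for n,sd in(("w6",(290,109)),("w7",(225,130))):
    d=load(n);print(n,barquad(d,sd))
    h=hsv(d);x,y=sd
    print("val at seed",h[y,x],"bg",h[y,x+60])
    # holes in spacer: dark pixels inside white
    m=(h[...,2]<165)&(h[...,1]<60);m[:170]=0;m[350:]=0;m[:,:240]=0;m[:,325:]=0
    for st,c,b in blobs(d,m,80):
        if st[2]<60: print("hole",st,c,cv2.fitEllipse(max(cv2.findContours(b.astype(np.uint8),0,1)[0],key=cv2.contourArea)))
    g=h[...,2].astype(int)
    for rr in (90,130,155): print(rr,g[rr-20 if n=="w7" else rr-30,(185 if n=="w7" else 250):(250 if n=="w7" else 310)].tolist())
E
```

```text
w6 ([261, 50, 39, 112, 4096], ((279.9999694824219, 105.49999237060547), (110.99998474121094, 37.99999237060547), 90.0), array([[262,  51],
       [264, 160],
       [297, 161],
       [299,  52]], dtype=int32))
val at seed [ 94  23 157] bg [110  16  47]
hole [269, 196, 25, 21, 419] [281.2, 206.0] ((281.1871032714844, 205.9633026123047), (20.098875045776367, 24.63941192626953), 105.90086364746094)
hole [269, 317, 24, 19, 353] [280.2, 326.0] ((280.1957092285156, 325.98309326171875), (17.897314071655273, 23.082103729248047), 85.33296966552734)
90 [49, 49, 49, 50, 49, 49, 48, 46, 43, 40, 51, 88, 126, 150, 159, 161, 161, 160, 160, 160, 160, 159, 160, 161, 161, 160, 162, 160, 160, 161, 162, 162, 162, 163, 162, 161, 161, 160, 160, 160, 159, 159, 158, 159, 159, 159, 159, 158, 149, 123, 73, 51, 48, 50, 49, 49, 49, 50, 49, 49]
130 [41, 41, 40, 41, 41, 42, 43, 41, 43, 42, 44, 56, 93, 128, 151, 157, 159, 158, 158, 158, 158, 158, 158, 158, 159, 159, 158, 158, 159, 157, 158, 156, 157, 158, 158, 158, 157, 156, 156, 156, 157, 156, 157, 156, 156, 155, 157, 153, 136, 92, 60, 55, 54, 54, 53, 54, 54, 53
[... 1358 characters left out ...]
49, 49, 50, 48, 49, 49, 49, 48, 48, 48, 49, 48, 48, 47, 49, 48, 48, 48, 48, 48, 48, 48, 48, 47]
130 [46, 43, 40, 40, 39, 39, 40, 41, 40, 40, 40, 41, 41, 45, 72, 121, 151, 157, 156, 150, 138, 124, 118, 118, 116, 115, 113, 112, 109, 108, 105, 105, 111, 126, 146, 157, 161, 162, 162, 162, 161, 161, 160, 160, 158, 158, 159, 156, 158, 154, 143, 120, 100, 82, 64, 54, 54, 53, 53, 53, 52, 53, 54, 52, 53]
155 [39, 39, 40, 40, 41, 42, 41, 42, 40, 42, 43, 42, 42, 41, 44, 50, 80, 123, 150, 158, 159, 159, 158, 157, 157, 158, 157, 157, 158, 158, 160, 163, 170, 174, 175, 174, 167, 161, 158, 158, 157, 158, 158, 157, 157, 157, 158, 158, 157, 157, 156, 147, 123, 103, 86, 69, 59, 57, 57, 56, 57, 55, 56, 56, 56]
```

```bash
python3 - <<'E'
from fx import *
W=load("w6");W7=load("w7")
print("mark",*tri((W,(280.8,108.8)),(W7,(219.2,140))))
q=onz(W,[(261.5,50.5),(299.5,51.5),(297.5,161.5),(263.5,160.5)],20)[:,:2]
print(q.mean(0),[np.linalg.norm(q[i]-q[i-1]) for i in range(4)],[np.degrees(np.arctan2(*(q[b]-q[a])[::-1])) for a,b in((0,3),(1,2))])
# bright mark & bar side edges by row fits
g=cv2.GaussianBlur(hsv(W)[...,2].astype(float),(3,3),0)
m=(g>170);m[:60]=0;m[150:]=0;m[:,:265]=0;m[:,296:]=0
print([(s,c) for s,c,_ in blobs(W,m,6)])
g7=cv2.GaussianBlur(hsv(W7)[...,2].astype(float),(3,3),0)
m=(g7>167);m[:90]=0;m[178:]=0;m[:,:203]=0;m[:,238:]=0
print([(s,c) for s,c,_ in blobs(W7,m,6)])
# spacer corners via edges, tool frame (tool pose identity)
T=dict(W);T["tp"]=np.zeros(3);T["tr"]=np.zeros(3)
hh=hsv(W);g=hh[...,2]
for rr in (190,200,220,240): 
    xs=np.where(g[rr,215:350]>140)[0]+215;print(rr,xs.min(),xs.max())
for zt in(-10,-13,-16): print(zt,onz(T,[(281.2,206.5),(280.2,326),(228,182),(333.5,182)],zt)[:,:2].tolist())
E
```

```text
mark [606.7 -89.9  20.3] [0.3, 0.3]
[606.4 -89.9] [np.float64(101.80411668672542), np.float64(35.06693212001567), np.float64(101.95963063555514), np.float64(34.359181787551286)] [np.float64(-31.541789141695727), np.float64(-31.94230491610627)]
[([276, 103, 11, 11, 98], [280.6, 108.1])]
[([214, 135, 11, 11, 99], [219.0, 140.0])]
190 225 336
200 226 335
220 227 334
240 228 333
-10 [[34.761738332675925, 0.41657064068992333], [-31.379387734051363, -0.0027639388179456353], [46.2519273555418, -23.52466465248266], [46.29805702265768, 23.918706378750414]]
-13 [[35.67045488233965, 0.40853392016755175], [-28.966014978371902, -0.0012611426284764443], [46.89925155751391, -22.988057965706332], [46.944331812652166, 23.376015404576226]]
-16 [[36.57917143200336, 0.40049719964518016], [-26.552642222692455, 0.0002416535609927467], [47.546575759486004, -22.451451278930012], [47.59060660264666, 22.833324430402037]]
```

```bash
python3 -m jog '[[0,0,0,25,-30.5,0,1],[0,0,0,25.4,-30.6,0,1],[0,0,0,0,0,40,1],[0,0,0,0,0,40,1],[0,0,0,0,0,30,1]]'
python3 -m jog '[[0,0,0,0,0,10,1],[0,0,0,0,0,0,1],[0,0,0,0,0,0,1]]'
python3 - <<'E'
from h import *
W=snap("wrist","w8");snap("scene","s8");snap("side","d8")
print(W["tp"],W["tr"],delta(W["tp"],W["tr"],(607.7,-91,20),148.3))
E
```

```text
time: 17.85
tool_pos: [606.3, -92.9, 68.9]
tcp_rot: [-180.0, -0.0, 147.9]
ft_force: [-0.5, -0.1, -1.8]
finger_gap: 48.2
grip_force: 52.0
time: 18.15
tool_pos: [608.7, -92.2, 62.6]
tcp_rot: [180.0, 0.1, 148.0]
ft_force: [-0.2, 0.2, -0.7]
finger_gap: 48.7
grip_force: 52.0
[608.71322183 -92.22944648  62.57636066] [1.79965283e+02 1.24229655e-01 1.47979695e+02] (array([ 1.6,  0.5, 42.6]), np.float64(-0.32030523679262046), 'tilt corr', array([ 0.03,  0.12, -0.  ]))
```

```bash
python3 -m jog '[[0,0,-0.2,1,0.4,6,1],[0,0,0,0,0,4,1],[0,0,0,0,0,4,1],[0,0,0,0,0,0,1]]'
python3 -m jog '[[0,0,0,0,0,3,1],[0,0,0,0,0,3,1],[0,0,0,0,0,0,1]]'
```

```text
time: 18.7
tool_pos: [606.2, -90.4, 45.7]
tcp_rot: [-180.0, -0.1, 148.2]
ft_force: [-0.1, -0.3, -0.7]
finger_gap: 48.4
grip_force: 52.0
time: 19.0
tool_pos: [606.5, -90.5, 40.2]
tcp_rot: [-180.0, -0.0, 148.2]
ft_force: [0.5, -0.1, -2.1]
finger_gap: 48.9
grip_force: 52.0
```

```bash
python3 -m jog '[[0,0,0,0,0,3,1],[0,0,0,0,0,3,1],[0,0,0,0,0,0,1]]'
python3 - <<'E'
from h import *
W=snap("wrist","w9");D=snap("side","d9")
print(W["tp"],W["tr"])
a=cv2.resize(W["pixels"][160:360,200:360,::-1],None,fx=2.5,fy=2.5,interpolation=2)
b=cv2.resize(D["pixels"][225:305,295:390,::-1],None,fx=4.1,fy=4.1,interpolation=2)
o=np.zeros((500,800,3),np.uint8);o[:,:400]=a;o[:b.shape[0],405:405+b.shape[1]]=b[:, :395]
cv2.imwrite("pics/c9.png",o)
E
```

```text
time: 19.3
tool_pos: [606.5, -90.5, 34.2]
tcp_rot: [-180.0, -0.1, 148.2]
ft_force: [-0.2, 0.5, -1.1]
finger_gap: 48.7
grip_force: 52.0
[606.48872304 -90.4961016   34.15331465] [-1.79983663e+02 -5.00098952e-02  1.48200087e+02]
```

View pics/c9.png

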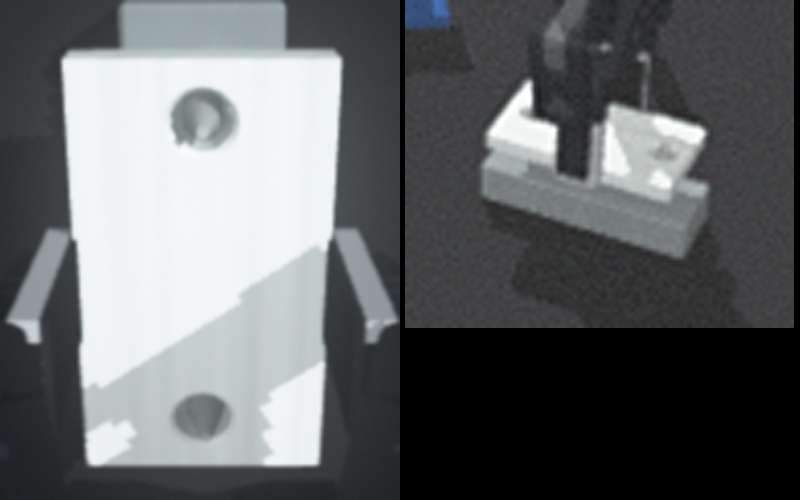

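c9: both pins show centred in the holes at (204,118) and (202,415). I'll seat the spacer.

```bash
python3 -m jog '[[0,0,0,0,0,4,1],[0,0,0,0,0,4,1],[0,0,0,0,0,3,1],[0,0,0,0,0,2,1],[0,0,0,0,0,0,1]]'
python3 -m jog '[[0,0,0,0,0,1,1],[0,0,0,0,0,1,1],[0,0,0,0,0,0,1]]'
```

```text
time: 19.9
tool_pos: [606.5, -90.5, 21.2]
tcp_rot: [-180.0, -0.0, 148.2]
ft_force: [-0.2, -0.8, -1.5]
finger_gap: 48.7
grip_force: 52.0
time: 20.2
tool_pos: [606.9, -90.6, 19.7]
tcp_rot: [-180.0, -0.0, 148.2]
ft_force: [-0.2, -0.1, -0.7]
finger_gap: 48.2
grip_force: 52.0
```

```bash
python3 -m jog '[[0,0,0,0,0,1,1],[0,0,0,0,0,1,1],[0,0,0,0,0,0,1]]'
```

```text
time: 20.5
tool_pos: [606.8, -90.6, 17.6]
tcp_rot: [-180.0, -0.0, 148.2]
ft_force: [-0.2, 0.4, -1.1]
finger_gap: 48.2
grip_force: 52.0
```

```bash
python3 -m jog '[[0,0,0,0,0,1,1],[0,0,0,0,0,0,1]]'
python3 -m jog '[[0,0,0,0,0,1,1],[0,0,0,0,0,0,1]]'
python3 -m jog '[[0,0,0,0,0,1,1],[0,0,0,0,0,0,1]]'
```

```text
time: 20.7
tool_pos: [607.0, -90.7, 16.8]
tcp_rot: [180.0, 0.0, 148.2]
ft_force: [-0.6, -0.2, -0.9]
finger_gap: 48.2
grip_force: 52.1
time: 20.9
tool_pos: [607.1, -90.6, 16.7]
tcp_rot: [-180.0, 0.0, 148.2]
ft_force: [-4.0, 2.0, 6.6]
finger_gap: 48.5
grip_force: 52.8
time: 21.1
tool_pos: [607.1, -90.6, 16.7]
tcp_rot: [-180.0, 0.0, 148.2]
ft_force: [-8.8, 2.4, 14.4]
finger_gap: 48.4
grip_force: 53.6
```

```bash
python3 -m jog '[[0,0,0,0,0,-2.5,1],[0,0,0,0,0,0,-0.5],[0,0,0,0,0,0,-0.5],[0,0,0,0,0,0,-0.5],[0,0,0,0,0,-5,-0.5]]'
python3 -m jog '[[0,0,0,0,0,-30,-0.5],[0,0,0,0,0,-50,-0.5],[0,0,0,0,0,-45,-0.5],[0,0,-8.5,0,0,0,-0.5],[0,0,-8.5,0,0,0,-0.5]]'
python3 -m jog '[[0,0,-8.5,0,0,0,-0.5],[0,0,-8.5,0,0,0,-0.5],[0,0,0,23,37,0,-0.5],[0,0,0,23,37,0,-0.5],[0,0,0,23,37,0,-0.5]]'
python3 -m jog '[[0,0,0,23,37,0,-0.5],[0,0,0,23,37,0,-0.5],[0,0,0,0,0,0,-0.5],[0,0,0,0,0,0,-0.5]]'
python3 - <<'E'
from fx import *
d=snap("wrist","w10");D=snap("side","d10");S=snap("scene","s10")
print(d["tp"],d["tr"])
v=cv2.GaussianBlur(hsv(d)[...,2],(3,3),0);s=hsv(d)[...,1]
m=(v>140)&(s<60)
for st,c,b in blobs(d,m,1500):
    cnt=max(cv2.findContours(b.astype(np.uint8),0,1)[0],key=cv2.contourArea);print(st,c,cv2.minAreaRect(cnt),cv2.approxPolyDP(cnt,3,True)[:,0].tolist())
m=(s>90)&(v<200)&(v>40)
print([(st,c) for st,c,b in blobs(d,m,60) if 240<c[0]<320])
a=cv2.resize(d["pixels"][30:330,220:340,::-1],None,fx=2,fy=2,interpolation=2)
b=cv2.resize(D["pixels"][225:305,295:390,::-1],None,fx=4.2,fy=4.2,interpolation=2)
c=cv2.resize(S["pixels"][255:325,270:350,::-1],None,fx=3.7,fy=3.7,interpolation=2)
o=np.zeros((600,660,3),np.uint8);o[:600,:240]=a;o[:b.shape[0],250:250+b.shape[1]]=b;o[338:338+c.shape[0],250:250+c.shape[1]]=c[:262]
cv2.imwrite("pics/c10.png",o)
E
```

```text
time: 21.6
tool_pos: [606.1, -90.4, 21.4]
tcp_rot: [-180.0, -0.1, 148.2]
ft_force: [0.7, 0.1, 0.5]
finger_gap: 63.9
grip_force: 0.0
time: 22.1
tool_pos: [608.6, -91.0, 150.7]
tcp_rot: [180.0, 0.3, 165.5]
ft_force: [-1.0, -0.8, -0.5]
finger_gap: 64.1
grip_force: 0.0
time: 22.6
tool_pos: [532.8, 18.5, 147.3]
tcp_rot: [180.0, -0.0, -177.9]
ft_force: [0.2, 1.1, -0.3]
finger_gap: 63.8
grip_force: 0.0
time: 23.0
tool_pos: [484.8, 90.6, 147.8]
tcp_rot: [-180.0, 0.1, -177.7]
ft_force: [0.0, -1.3, 0.2]
finger_gap: 64.1
grip_force: 0.0
[484.8  90.6 147.8] [-180.     0.1 -177.7]
[126, 29, 67, 57, 2739] [159.6, 57.4] ((158.99705505371094, 57.88703155517578), (48.180423736572266, 58.64094161987305), 77.19573211669922) [[182, 29], [126, 42], [138, 85], [192, 75]]
[257, 113, 45, 165, 6726] [279.4, 193.4] ((279.0, 195.0), (164.0, 44.0), 90.0) [[257, 114], [261, 276], [298, 277], [301, 114]]
[449, 192, 111, 117, 6253] [506.8, 250.2] ((512.4197387695312, 253.85252380371094), (88.16580963134766, 115.6914291381836), 27.758541107177734) [[496, 192], [449, 282], [461, 291], [528, 308], [559, 260], [559, 213]]
[68, 252, 81, 77, 3057] [110.6, 286.9] ((110.63691711425781, 295.9205322265625), (53.25777053833008, 89.56562805175781), 26.965715408325195) [[148, 266], [123, 252], [110, 262], [101, 260], [68, 324], [77, 328], [111, 303], [124, 302], [132, 308], [146, 285], [142, 279]]
[([258, 0, 75, 53, 615], [294.5, 35.5]), ([266, 109, 32, 5, 65], [281.5, 110.5]), ([274, 159, 12, 11, 108], [279.5, 164.0]), ([275, 231, 11, 8, 62], [279.8, 234.3]), ([283, 314, 54, 43, 918], [305.8, 332.8])]
```

View pics/c10.png

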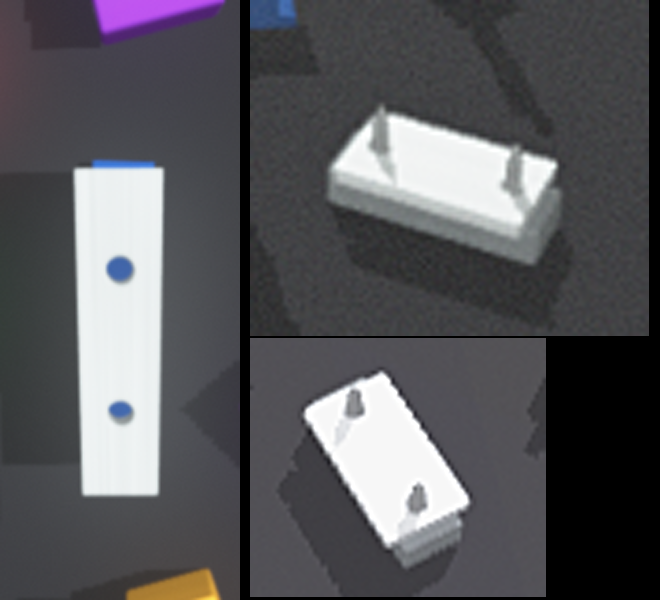

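c10: the spacer is seated flat on the bar with both pins through. The plate is bare on the stand, with holes at px (280,164) and (280,235).

```bash
python3 - <<'E'
from fx import *
W=load("w10");W0=load("wrist0")
p=[(256.5,113.5),(301.5,113.5),(298.5,277.3),(260.5,276.8)]
c0=lambda *p:np.array([90-.3,60-.3])+np.array(p)/2.6
for a,b in ((p[1],(35,80)),(p[0],(52,168)),(p[2],(395,57)),(p[3],(400,150))): print(*tri((W,a),(W0,c0(*b))))
q=onz(W,p,35)[:,:2];e=lambda a,b:np.degrees(np.arctan2(*(q[b]-q[a])[::-1]))
print(q.mean(0),[float(np.linalg.norm(q[i]-q[i-1]).round(1)) for i in range(4)],e(0,3),e(1,2))
h=onz(W,[(280,164.3),(280.3,235)],35);print(h.mean(0),np.linalg.norm(h[1]-h[0]))
print(delta(W["tp"],W["tr"],(*q.mean(0),27),e(0,3)/2+e(1,2)/2))
E
```

```text
[407.4 104.   33.8] [0.2, 0.2]
[409.   67.7  32.9] [0.3, 0.3]
[558.5 110.6  33.7] [0.1, 0.1]
[559.4  74.   33.7] [0.1, 0.1]
[483.2  89.1] [149.9, 36.7, 150.4, 36.6] 2.511635340341471 2.4639816292071344
[482.1  89.9  35. ] 64.89513944863555
(array([  1.8,  -1.3, 120.8]), np.float64(-0.1553738741050097), 'tilt corr', array([-0. ,  0.1,  0. ]))
```

```bash
python3 -m jog '[[0,0,-0.2,1.8,-1.2,45,-0.5],[0,0,0,0,0,40,-0.5],[0,0,0,0,0,20,-0.5],[0,0,0,0,0,12,-0.5],[0,0,0,0,0,4,-0.5]]' 90
python3 -m jog '[[0,0,0,0,0,0,-0.5],[0,0,0,0,0,0,-0.5],[0,0,0,0,0,0,1],[0,0,0,0,0,0,1],[0,0,0,0,0,0,1]]' 90
python3 -m jog '[[0,0,0,0,0,0,1],[0,0,0,0,0,0,1]]'
```

```text
time: 23.65
tool_pos: [482.8, 87.8, 25.1]
tcp_rot: [-180.0, -0.1, -177.7]
ft_force: [-0.6, 0.3, -0.2]
finger_gap: 64.2
grip_force: 0.0
time: 24.15
tool_pos: [484.2, 88.8, 28.0]
tcp_rot: [180.0, 0.1, -177.6]
ft_force: [-2.9, -0.4, 10.0]
finger_gap: 33.2
grip_force: 89.0
time: 24.35
tool_pos: [484.2, 88.8, 28.0]
tcp_rot: [180.0, 0.1, -177.6]
ft_force: [-3.6, -0.8, 10.0]
finger_gap: 32.2
grip_force: 89.0
```

```bash
python3 -m jog '[[0,0,0,0,0,-3,1],[0,0,0,0,0,-10,1],[0,0,0,0,0,-20,1],[0,0,0,0,0,0,1],[0,0,0,0,0,0,1]]'
python3 - <<'E'
from fx import *
d=snap("wrist","w11");S=snap("side","d11");print(d["tp"],d["tr"])
a=cv2.resize(d["pixels"][60:400,180:380,::-1],None,fx=1.7,fy=1.7,interpolation=2)
b=cv2.resize(S["pixels"][160:250,220:330,::-1],None,fx=4,fy=4,interpolation=2)
o=np.zeros((600,790,3),np.uint8);o[:a.shape[0],:340]=a[:600];o[:b.shape[0],345:345+b.shape[1]]=b
cv2.imwrite("pics/c11.png",o)
E
```

```text
time: 24.85
tool_pos: [483.6, 88.6, 59.7]
tcp_rot: [180.0, 0.1, -177.6]
ft_force: [-0.2, 0.2, -3.5]
finger_gap: 33.1
grip_force: 90.0
[483.6  88.6  59.7] [ 180.     0.1 -177.6]
```

View pics/c11.png

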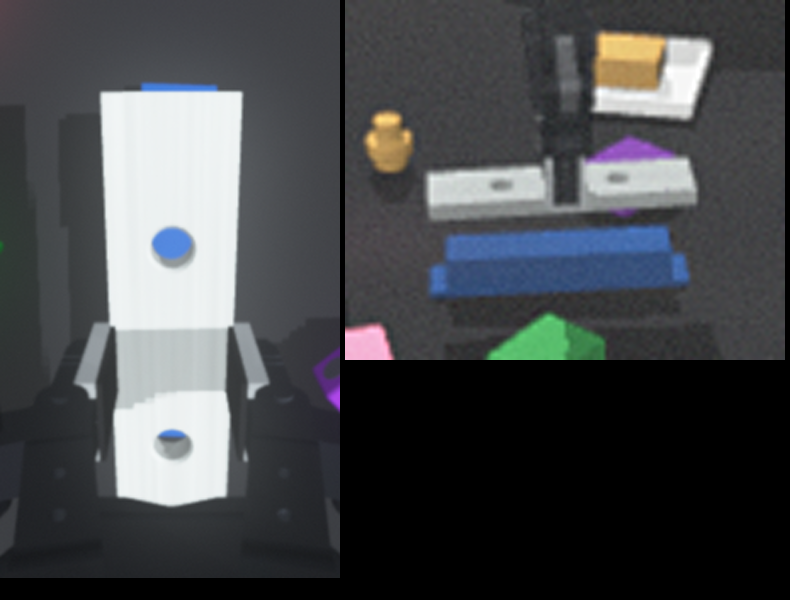

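c11: the plate is held level. Its holes are at crop (173,246) and (173,444), and the front edge runs (101,91)–(242,91). The block sits flat in the tray.

```bash
python3 - <<'E'
from fx import *
W=load("w11");T=dict(W);T["tp"]=np.zeros(3);T["tr"]=np.zeros(3)
g=hsv(W)
m=((g[...,2]<190)|(g[...,1]>60));m[:190]=0;m[222:]=0;m[:,:262]=0;m[:,302:]=0
print([(s,c) for s,c,_ in blobs(W,m,40)])
m=((g[...,2]<190)|(g[...,1]>60));m[:305]=0;m[335:]=0;m[:,:265]=0;m[:,300:]=0
print([(s,c) for s,c,_ in blobs(W,m,40)])
c=lambda *p:np.array([180-.2,60-.2])+np.array(p)/1.7
for z in(-6,-8,-10,-12):
    q=onz(T,[c(173,246.5),c(173,444),c(101,91),c(242,91)],z)[:,:2];print(z,q.tolist(),"mid",q[:2].mean(0),"sp",np.linalg.norm(q[0]-q[1]),"front c",q[2:].mean(0)-[75,0],"w",np.linalg.norm(q[3]-q[2]))
E
```

```text
[([269, 194, 26, 24, 462], [281.8, 205.0])]
[([272, 313, 21, 17, 275], [282.4, 320.9])]
-6 [[34.467610604587314, 0.17720125609005088], [-31.22936011722838, 0.31187088845205724], [75.97552462637368, -18.330286810043532], [76.01223224532517, 17.760042184969205]] mid [1.6 0.2] sp 65.69710874865795 front c [ 1.  -0.3] w 36.090347662741436
-8 [[35.06147803120334, 0.16866447620482983], [-29.668448122513283, 0.3013518020002971], [75.95840493521439, -18.06639754643129], [75.99457222630714, 17.492689958569393]] mid [2.7 0.2] sp 64.73006214883495 front c [ 1.  -0.3] w 35.55910589794463
-10 [[35.655345457819365, 0.16012769631960877], [-28.107536127798184, 0.29083271554853696], [75.94128524405508, -17.802508282819044], [75.97691220728912, 17.22533773216958]] mid [3.8 0.2] sp 63.76301554901193 front c [ 1.  -0.3] w 35.02786413314782
-12 [[36.249212884435394, 0.1515909164343877], [-26.54662413308307, 0.28031362909677693], [75.92416555289579, -17.538619019206802], [75.9592521882711, 16.95798550576977]] mid [4.9 0.2] sp 62.79596894918891 front c [ 0.9 -0.3] w 34.49662236835103
```

```bash
python3 -m jog '[[0,0,0,0,0,-45,1],[0,0,0,0,0,-45,1],[0,0,0,-23.2,-36.9,0,1],[0,0,0,-23.2,-36.9,0,1],[0,0,0,-23.2,-36.9,0,1]]'
python3 -m jog '[[0,0,0,-23.2,-36.9,0,1],[0,0,0,-23.2,-36.9,0,1],[0,0,6.85,0,0,0,1],[0,0,6.85,0,0,0,1],[0,0,6.85,0,0,0,1]]'
python3 -m jog '[[0,0,6.85,0,0,0,1],[0,0,6.85,0,0,0,1],[0,0,0,0,0,40,1],[0,0,0,0,0,30,1],[0,0,0,0,0,10,1]]'
python3 -m jog '[[0,0,0,0,0,0,1],[0,0,0,0,0,0,1],[0,0,0,0,0,0,1]]'
python3 - <<'E'
from fx import *
from bench import r
W=snap("wrist","w12");snap("scene","s12");snap("side","d12");s=r.sense()
for a in (W["tp"],s["tool_pos"]): print(a)
print(W["tr"],s["finger_gap"],delta(s["tool_pos"],s["tcp_rot"],(607,-90.6,53),148.2))
E
```

```text
time: 25.45
tool_pos: [557.8, -20.1, 148.8]
tcp_rot: [180.0, -0.0, -177.5]
ft_force: [1.1, 1.8, -3.1]
finger_gap: 32.7
grip_force: 91.2
time: 25.95
tool_pos: [606.0, -91.3, 147.2]
tcp_rot: [-180.0, -0.2, 161.5]
ft_force: [-0.1, -0.0, -3.2]
finger_gap: 32.4
grip_force: 91.3
time: 26.45
tool_pos: [602.9, -90.0, 63.6]
tcp_rot: [-179.8, -0.5, 148.1]
ft_force: [-0.9, -0.3, -3.3]
finger_gap: 32.4
grip_force: 91.2
time: 26.75
tool_pos: [608.3, -91.3, 71.5]
tcp_rot: [179.9, 0.2, 148.2]
ft_force: [-0.2, -0.5, -3.3]
finger_gap: 32.7
grip_force: 91.3
[608.3 -91.3  71.5]
[607.9 -91.2  71. ]
[179.9   0.2 148.2] 32.353342391821634 (array([ 1.1, -0. , 18. ]), np.float64(-0.04943981013093435), 'tilt corr', array([ 0.1,  0.1, -0. ]))
```

```bash
python3 -m jog '[[0,0,0,0.5,0,8,1],[0,0,0,0,0,4,1],[0,0,0,0,0,0,1],[0,0,0,0,0,0,1],[0,0,0,0,0,0,1]]'
python3 -m jog '[[0,0,0,0,0,3,1],[0,0,0,0,0,2,1],[0,0,0,0,0,0,1],[0,0,0,0,0,0,1]]'
```

```text
time: 27.4
tool_pos: [606.4, -90.6, 57.3]
tcp_rot: [180.0, 0.0, 148.1]
ft_force: [0.4, 0.1, -2.6]
finger_gap: 32.4
grip_force: 91.3
time: 27.8
tool_pos: [606.2, -90.6, 52.1]
tcp_rot: [-180.0, -0.0, 148.2]
ft_force: [-0.0, 0.1, -3.7]
finger_gap: 32.6
grip_force: 91.3
```

```bash
python3 -m jog '[[0,0,0,0,0,2,1],[0,0,0,0,0,2,1],[0,0,0,0,0,0,1]]'
python3 -m jog '[[0,0,0,0,0,2,1],[0,0,0,0,0,2,1],[0,0,0,0,0,0,1]]'
```

```text
time: 28.1
tool_pos: [606.0, -90.5, 47.8]
tcp_rot: [-180.0, -0.0, 148.2]
ft_force: [0.2, 1.0, -4.2]
finger_gap: 32.8
grip_force: 91.3
time: 28.4
tool_pos: [606.0, -90.6, 43.8]
tcp_rot: [-180.0, -0.0, 148.1]
ft_force: [-1.0, 0.0, -3.7]
finger_gap: 32.6
grip_force: 91.3
```

Nine mm below the tips with no contact force, so the pins are in the holes. I'll keep going down to seat it.

```bash
python3 -m jog '[[0,0,0,-0.5,0,3,1],[0,0,0,0,0,3,1],[0,0,0,0,0,2,1],[0,0,0,0,0,0,1]]'
python3 -m jog '[[0,0,0,0,0,2,1],[0,0,0,0,0,1,1],[0,0,0,0,0,0,1]]'
python3 -m jog '[[0,0,0,0,0,1,1],[0,0,0,0,0,0,1]]'
```

```text
time: 28.8
tool_pos: [606.3, -90.8, 35.7]
tcp_rot: [-180.0, -0.1, 148.1]
ft_force: [-0.2, -0.1, -3.0]
finger_gap: 33.0
grip_force: 91.3
time: 29.1
tool_pos: [606.6, -90.8, 33.1]
tcp_rot: [-180.0, -0.0, 148.2]
ft_force: [0.6, 0.4, -3.2]
finger_gap: 32.8
grip_force: 91.3
time: 29.3
tool_pos: [606.7, -90.9, 32.2]
tcp_rot: [-180.0, -0.0, 148.2]
ft_force: [0.0, 0.1, -3.2]
finger_gap: 32.9
grip_force: 91.3
```

```bash
python3 -m jog '[[0,0,0,0,0,1,1],[0,0,0,0,0,0,1]]'
python3 -m jog '[[0,0,0,0,0,1,1],[0,0,0,0,0,0,1]]'
```

```text
time: 29.5
tool_pos: [606.7, -90.9, 31.2]
tcp_rot: [-180.0, -0.0, 148.1]
ft_force: [-1.0, 0.7, -3.0]
finger_gap: 32.7
grip_force: 91.3
time: 29.7
tool_pos: [606.8, -90.9, 31.1]
tcp_rot: [-180.0, -0.0, 148.2]
ft_force: [-4.5, 1.3, 3.7]
finger_gap: 32.3
grip_force: 92.2
```

```bash
python3 -m jog '[[0,0,0,0,0,0,0],[0,0,0,0,0,0,-0.5],[0,0,0,0,0,0,-0.5],[0,0,0,0,0,0,-0.5],[0,0,0,0,0,-5,-0.5]]'
python3 -m jog '[[0,0,0,0,0,-30,-0.5],[0,0,0,0,0,-50,-0.5],[0,0,0,-25,0,-50,-1],[0,0,0,-50,0,-30,-1],[0,0,0,0,0,0,-1]]'
python3 -m jog '[[0,0,0,0,0,0,-1],[0,0,0,0,0,0,-1]]'
python3 - <<'E'
from fx import *
W=snap("wrist","w13");S=snap("scene","s13");D=snap("side","d13");print(W["tp"],W["tr"])
g={}
import math
th=math.radians(-31.75);R=np.array([[math.cos(th),-math.sin(th)],[math.sin(th),math.cos(th)]])
def proj(d,P):
    T=np.linalg.inv(c2w(d));K=np.array([[d["fx"],0,d["cx"]],[0,d["fy"],d["cy"]],[0,0,1]],float)
    c=(T@np.r_[P,1])[:3];return cv2.projectPoints(np.array([[c[0],-c[1],-c[2]]]),np.zeros(3),np.zeros(3),K,np.array([float(d["k1"]),0,0,0]))[0].ravel()
for n,d in(("W",W),("S",S),("D",D)):
    v=cv2.GaussianBlur(hsv(d)[...,2],(3,3),0);s=hsv(d)[...,1]
    c=proj(d,(606.5,-90,38))
    for th_ in(185,):
      for st,ce,b in blobs(d,(v>th_)&(s<60),150):
        if np.hypot(*(np.array(ce)-c))<40:
            cnt=max(cv2.findContours(b.astype(np.uint8),0,1)[0],key=cv2.contourArea)
            print(n,st,ce,cv2.minAreaRect(cnt),cv2.approxPolyDP(cnt,3,True)[:,0].tolist())
    for z in(38,): print(n,"expected corners z38",[proj(d,(*(np.array([606.5,-90])+R@np.array([a,b])),z)).round(0).tolist() for a,b in((-75,-18),(-75,18),(75,18),(75,-18))])
E
```

```text
time: 30.2
tool_pos: [606.1, -90.8, 34.6]
tcp_rot: [-180.0, -0.1, 148.1]
ft_force: [0.4, 0.3, -0.2]
finger_gap: 64.2
grip_force: 0.0
time: 30.7
tool_pos: [668.1, -128.7, 192.5]
tcp_rot: [179.8, 0.7, 148.1]
ft_force: [0.4, 0.8, -0.5]
finger_gap: 85.4
grip_force: 0.0
time: 30.9
tool_pos: [660.8, -124.7, 184.0]
tcp_rot: [-180.0, -0.2, 148.2]
ft_force: [-0.4, 0.1, -0.8]
finger_gap: 85.3
grip_force: 0.0
[ 660.8 -124.7  184. ] [-180.    -0.2  148.2]
W [255, 41, 54, 164, 7350] [281.4, 121.1] ((281.5, 122.5), (163.0, 53.0), 90.0) [[261, 41], [261, 77], [255, 79], [257, 172], [263, 174], [264, 203], [298, 204], [299, 175], [306, 173], [308, 78], [300, 75], [301, 42]]
W expected corners z38 [[261.0, 40.0], [302.0, 40.0], [299.0, 205.0], [263.0, 205.0]]
S [281, 257, 53, 62, 1025] [309.4, 292.6] ((305.3461608886719, 285.76922607421875), (71.55633544921875, 24.684158325195312), 56.3099365234375) [[281, 259], [306, 298], [285, 275], [306, 309], [308, 303], [318, 318], [332, 311], [313, 275], [309, 282], [302, 281], [287, 265], [287, 257]]
S expected corners z38 [[280.0, 260.0], [295.0, 253.0], [334.0, 311.0], [318.0, 319.0]]
D [304, 246, 77, 31, 709] [343.0, 261.0] ((342.0801086425781, 260.72857666015625), (76.85496520996094, 11.006237030029297), 16.440380096435547) [[304, 254], [375, 276], [380, 268], [360, 261], [359, 270], [353, 265], [357, 260], [331, 252], [326, 260], [321, 255], [324, 250], [311, 246]]
D [316, 264, 43, 16, 179] [336.6, 271.5] ((336.8132019042969, 271.597900390625), (44.264015197753906, 3.996884822845459), 17.354022979736328) [[316, 264], [358, 278]]
D expected corners z38 [[303.0, 254.0], [311.0, 245.0], [382.0, 266.0], [376.0, 276.0]]
```

The plate's corners match a flat seat at z = 38 to within about 2 px in all three views. The gripper is clear of everything.

```bash
python3 -c "
from bench import r
print(r.sense()['time'],r.hand_in())"
```

```text
the job is handed in; nothing more can be done
31.05 None
```

The job is handed in at 31 s: the nut is flat in the dish, the block flat in the tray, the spacer and then the plate are seated on the pins, and the robot did not touch the two-tube assembly; the judge's verdict was not returned.

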